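# Hold a round flask down on the vortex mixer

## Robot

A 6-joint arm with a two-finger parallel gripper is mounted at the origin on the work surface. World frame = base frame: x ahead of the robot, y to its left, z up, the work surface at z = 0. Lengths are in m, angles in rad, forces in N, time in s.
With the tool pointing down it reaches from about 0.35 to 0.975 m from the base axis. Payload 4.9 kg.
Tool frame: the origin (TCP) lies between the finger pads; the fingertips stand 22 mm ahead of it and the grasp point (between the pads) lies 3 mm ahead of it; z points along the fingers, y is the line along which they close (so a half turn about z gives the same grasp; the last joint's range is limited). The gripper opens to 85 mm and grips with 20 to 120 N. Pads are 22 mm wide; open, the fingers measure 114 mm over their backs; the gripper's body (76 mm by 85 mm) begins 54 mm behind the grasp point. The pads swing forward as they close: fully open they stand 13 mm farther back than shut.
Start: joints at [1.006, 0.053, 1.613, -0, 1.476, -0.119], TCP at [0.269, 0.564, 0.219] pointing down, gripper open.
Joint ranges: [-3.01, 3.01], [-1.01, 2.22], [0.06, 2.58], [-1.02, 4.17], [0.09, 2.62], [-3.14, 3.14]. Speed limits (rad/s): [2.57, 2.57, 3.14, 3.14, 3.14, 3.14].

## Interface

Orientations are given as a unit quaternion [w, x, y, z].
In Python, from plant import state, grab_frame, get_calibration, job_done, recognise, regions_of gives the robot as it stands.
- The arm moves only by the tool apply_moves, never from a script. Its argument "targets" is a list of rows, each an object with "translation": the shift along the tool's x, y, z normalised to -1 to 1, where 1 is 100 mm, a list of three; "twist": the turn about the tool's z normalised to -1 to 1, where 1 is 0.1 rad; "hand": the opening, from 0 (shut) to 1 (fully open). A call has 1 to 8 rows; each row shifts and turns the commanded pose from where the row before left it, along the tool's axes as they then stand; what a row does not reach is not made up. A row lasts 1/10 s, in which the tool goes at most 50 mm and 8.59 degrees, less where a joint would pass 70% of its speed; a pose out of reach is approached as far as the arm can. A call with a number of a shift or a turn outside -1 to 1 is refused whole. A call with a gripper value outside its range is refused whole. The fingers move at their own pace and stop on an object; the grip force is fixed at half the most. Time passes only in rows, so rows that do not move let the fingers close. It gives the time, the measured TCP pose, the force, the opening and the grip force at its end, in the units of the state.
- state(): the state, without advancing time (a new reading comes with each control period).
- grab_frame(name): name is "scene" or "side" or "wrist"; returns the picture (384x512x3 uint8, red, green, blue); there is no depth.
- get_calibration(name): a dict with "camera_matrix" (3x3 intrinsics, pixels), "pose" (4x4, takes a point from camera to world coordinates). Camera axes: x right, y up, looking along -z (the intrinsics and any distortion apply to the point x, -y, -z); pixel columns grow to the right and rows downward; lengths in m; the calibration is good to about 2 mm. A picture is of the moment at which its call begins: read the wrist's pose just before it. get_calibration takes no time and is no camera call; for the wrist camera it gives the pose at the moment of the call.
- job_done(): hands the job in; it is judged then, once.
Trained networks look in the newest picture that a camera, given by its name, has taken for a name from the list of things; names that differ only in an ending like _2 or _b are one class to them, and where a whole thing is asked for, a point or a joint stands for the part that bears it (a point fixed in the world has none). Each returns a list of dicts, best first, with "score" (0 to 1); they miss things now and then, are a little off and sometimes report something else, mostly with a low value. They report only what shows in the picture. A call takes as long as a camera call. They do not tell look-alikes from the thing itself.
- recognise(camera, query): "point" ([x, y, z] in m, in world coordinates, good to about 4 mm: the middle of the surface that is visible of it).
- regions_of(camera, query): "pixels" (384x512 bool, what is visible of it).
The state is a dict: "time": time; "joint_pos": joint angles; "joint_vel": joint speeds; "joint_efforts": joint torques, N m; "tool_pos": TCP position; "tool_rot": TCP orientation; "contact_force": force on the tool from outside, world axes, zero at the start; "ft_torque": the same for the moment, N m; "gripper_width": opening from 0.0 (shut) to 1.0 (fully open); "grasp_force": force on a finger pad.
Only numpy, scipy, OpenCV 4.12 (cv2) and the standard library are available. Lean on these libraries where they do the work, as an engineer would, in place of code of your own. Each camera call takes 0.05 s, during which the arm holds its last target. There are 200 camera calls.

## Task

Flip the toggle switch on the front of the vortex mixer over to its left (as seen from the robot's side) to switch it on. Then take the smaller of the two stoppered round flasks out of its cork ring, keep it upright, and press it down into the mixer's sprung ring cup until the cup is well down, past the middle of its spring travel, without forcing the glass. Finish while still holding the flask pressed down there, and leave the other glassware and bottles undisturbed.

Things in the scene. Friction and masses are not known exactly. Their poses are not given: they have to be found in the camera images.
- mixer: White vortex mixer, fixed, 175 mm deep (its x, to the rear) by 130 mm wide (its y, to its left); origin under its centre at bench level. Front panel slopes at 30 degrees from 50 mm high at x = -88 mm to 90 mm at x = -18 mm, flat top behind. On the panel a toggle switch, pivot at (-52, 30, 70) mm, and an unused 14 mm tall knob at (-52, -44, 70). Ring cup at (35, 0) on the top.
- toggle_tip (a point): Tip of the toggle's steel bat (28 mm long, 8 mm thick at the tip, square to the sloping panel, so leaning 30 degrees to the front). It swings sideways: when flipped the tip moves about 22 mm along the mixer's +y, at x about -65 mm, height about 92 mm. Takes about 1 N; stays where it is left.
- toggle (a joint): Swing of the toggle, rad: 0 leans to the mixer's right (-y), off; 0.8 leans fully to its left (+y), on.
- cradle_rim (a point): Centre of the top rim of the sprung ring cup: black rubber ring, 72 mm outside, 50 mm inside diameter, hollow 15 mm deep, on a sprung spindle; rim 140 mm above the bench when up. Seated in it, the smaller flask has its bulb 12 mm below the rim.
- cradle (a joint): How far the ring cup is pressed down, m: 0 up, 0.010 on its stop. It takes about 3 N to start it, 8 N at half travel, 13 N at the stop, which is rigid.
- flask: The SMALLER round flask: amber glass, spherical bulb 64 mm in diameter, straight neck 24 mm in diameter from 68 to 94 mm above the origin, then a lip 29 mm wide (96 to 101 mm) and a flat white stopper, top at 111 mm. About 0.18 kg, weight low in the bulb. Origin at the lowest point of the bulb, z up along the neck. It sits in a cork ring with its origin about 16 mm above the bench.
- cork_ring: Loose cork ring under the smaller flask: 100 mm outside, 50 mm inside diameter, 28 mm tall, origin under its centre.
- flask_big: The LARGER round flask, to be left alone: same amber glass and stopper, bulb 85 mm in diameter, 132 mm tall, in a cork ring 120 mm across. Origin at the lowest point of the bulb, about 16 mm above the bench.
- weighing_bottle: Small clear glass weighing bottle, 34 mm across, 45 mm tall; origin under its centre. Leave alone.
- vial: Small amber vial, 28 mm across, 55 mm tall; origin under its centre. Leave alone.
- petri_dish: Clear covered dish, 60 mm across, 17 mm tall; origin under its centre. Leave alone.
- beaker: Clear glass beaker, 52 mm across, 70 mm tall; origin under its centre. Leave alone.
- conical_flask: Clear conical flask, 72 mm across the flat foot, 104 mm tall; origin under its centre. Leave alone.
- plastic_bottle: White plastic bottle with a screw cap, 64 mm across, 120 mm tall; origin under its centre. Leave alone.
Mind the look-alikes: they are no part of the job. What is shaped like the flask but yellow is not meant.

How it is judged:
On the way, in this order (a step that is already met when the one before it is completed fails the run):
1. The toggle switch is flipped over to the left (past 0.65 of its 0.8 rad) (value of joint toggle above 0.65 rad), for 0.1 s.
2. The smaller flask is lifted out of its cork ring in the gripper (bulb more than 60 mm above the bench) (height (world z) of flask above 0.06 m and contact force between the fingers and flask above 1 N), for 0.2 s.
At the end, for the whole second after the job is handed in: The gripper still holds the smaller flask at rest, upright within 0.2 rad, within 10 mm of the cup axis, bulb 7 mm or more below the rim, pressed with over 6 N so that the cup stays over 5 mm down; the toggle is still over to the left (value of joint cradle above 0.005 m and contact force between flask and mixer above 6 N and contact force between the fingers and flask above 3 N and horizontal distance between flask and cradle_rim below 0.01 m and z of flask in the frame of cradle_rim below -0.007 m and angle between flask's own z axis and vertical below 0.2 rad and linear speed of flask below 0.02 m/s and value of joint toggle above 0.65 rad); the arm keeps its last pose, push and grip.
It fails at once if The glass is forced: the flask is pushed against the mixer with more than 50 N (contact force between flask and mixer above 50 N).
It fails at once if The smaller flask is tipped by more than 0.6 rad (angle between flask's own z axis and vertical above 0.6 rad).
It fails at once if The other glassware or a bottle is disturbed: shifted by more than 30 mm or tipped by more than 0.35 rad (distance of any of flask_big, weighing_bottle, vial, petri_dish, beaker, conical_flask, plastic_bottle from where it was at the start of the episode above 0.03 m or angle between any of flask_big, weighing_bottle, vial, petri_dish, beaker, conical_flask, plastic_bottle's own z axis and vertical above 0.35 rad).
It also fails if it takes over 64 s, if anything falls off the work surface, if the arm or the gripper's body presses on something with over 40 N, if the wrist force passes 120 N, or if a joint passes its speed limit or range.

## Working session

There is one attempt and no reset: what is moved stays moved. The work goes in short steps, Python scripts to look and compute and a tool call to move; the robot and the scene stay as the last step left them, time stands still between calls to the robot, and variables do not carry over. Pictures are saved under pics/ and viewed, at most 10 in all, crops included, and the job is handed in when it is done.

Besides the shell and the picture viewer there is one more tool, called after "Emit:" by a JSON object that holds its "op" and its "data". apply_moves: Moves the arm, as the interface text tells. Its arguments: {"type":"object","properties":{"targets":{"type":"array"}},"required":["targets"]}

```bash
mkdir -p pics; cat > h.py <<'E'
import numpy as np, cv2
from plant import *
from scipy.spatial.transform import Rotation as R
def save(n,f): cv2.imwrite(f'pics/{n}.png',cv2.cvtColor(f,cv2.COLOR_RGB2BGR))
def proj(cam,p,c=None):
    c=c or get_calibration(cam);T=np.linalg.inv(np.array(c['pose']))
    q=T[:3,:3]@np.array(p)+T[:3,3];q=np.array([q[0],-q[1],-q[2]]);u=np.array(c['camera_matrix'])@q
    return (u[:2]/u[2])
def ray(cam,uv,c=None):
    c=c or get_calibration(cam);P=np.array(c['pose'])
    d=np.linalg.inv(np.array(c['camera_matrix']))@np.array([uv[0],uv[1],1.]);d=np.array([d[0],-d[1],-d[2]])
    return P[:3,3],P[:3,:3]@d
def onz(cam,uv,z,c=None):
    o,d=ray(cam,uv,c);return o+d*(z-o[2])/d[2]
E
python3 - <<'E'
from h import *
s=state();print(s['tool_pos'],s['tool_rot'],s['time'],s['contact_force'])
a=grab_frame('scene');b=grab_frame('side')
save('both',np.hstack([a,b])[:, :]);
c=cv2.imread('pics/both.png');cv2.imwrite('pics/scene.png',cv2.resize(c[:,:512],(800,600)));cv2.imwrite('pics/side.png',cv2.resize(c[:,512:],(800,600)))
print(get_calibration('scene').keys())
for cam in('scene','side'):
  for q in['mixer','toggle_tip','cradle_rim','flask','cork_ring','flask_big','weighing_bottle','vial','petri_dish','beaker','conical_flask','plastic_bottle']:
    for r in recognise(cam,q)[:4]: print(cam,q,round(r['score'],2),np.round(r['point'],3),np.round(proj(cam,r['point'])))
E
```

```text
[0.26913201 0.56336737 0.21754922] [-3.41428659e-04  2.21054226e-01  9.75260962e-01 -9.84127287e-04] 0.0 [-0.54198503 -0.16727724 -0.66970133]
dict_keys(['camera_matrix', 'pose'])
scene mixer 0.69 [ 0.559 -0.251  0.078] [158. 157.]
scene mixer 0.67 [0.529 0.466 0.017] [407. 271.]
scene mixer 0.39 [0.529 0.018 0.082] [241. 182.]
scene cradle_rim 0.56 [ 0.556 -0.283  0.135] [147. 136.]
scene flask 0.91 [0.504 0.333 0.067] [358. 226.]
scene flask 0.87 [0.459 0.205 0.053] [316. 200.]
scene flask 0.81 [0.647 0.426 0.055] [375. 291.]
scene flask 0.66 [0.373 0.334 0.057] [376. 198.]
scene cork_ring 0.89 [0.517 0.335 0.028] [354. 241.]
scene flask_big 0.66 [0.528 0.02  0.082] [242. 182.]
scene flask_big 0.31 [0.518 0.336 0.027] [354. 242.]
scene weighing_bottle 0.52 [0.588 0.156 0.042] [275. 226.]
scene vial 0.72 [ 0.514 -0.145  0.035] [198. 173.]
scene vial 0.22 [ 0.558 -0.251  0.08 ] [158. 156.]
scene petri_dish 0.62 [0.533 0.468 0.014] [407. 274.]
scene petri_dish 0.59 [ 0.549 -0.282  0.134] [149. 136.]
scene beaker 0.95 [0.741 0.152 0.05 ] [237. 266.]
scene beaker 0.36 [0.503 0.33  0.067
[... 535 characters left out ...]
.]
side cork_ring 0.55 [ 0.507 -0.009  0.085] [243. 225.]
side flask_big 0.26 [0.751 0.011 0.088] [325. 194.]
side weighing_bottle 0.73 [0.485 0.315 0.066] [202. 150.]
side weighing_bottle 0.51 [0.574 0.142 0.036] [249. 190.]
side vial 0.6 [ 0.503 -0.159  0.044] [262. 280.]
side vial 0.31 [0.755 0.011 0.084] [326. 195.]
side vial 0.16 [0.574 0.14  0.039] [249. 190.]
side petri_dish 0.54 [0.533 0.47  0.014] [205. 128.]
side beaker 0.95 [0.739 0.135 0.048] [302. 175.]
side conical_flask 0.86 [ 0.755 -0.223  0.042] [364. 272.]
side plastic_bottle 0.83 [0.755 0.009 0.086] [327. 195.]
side plastic_bottle 0.58 [0.488 0.31  0.066] [204. 151.]
side plastic_bottle 0.29 [0.74  0.141 0.05 ] [302. 173.]
```

View pics/scene.png

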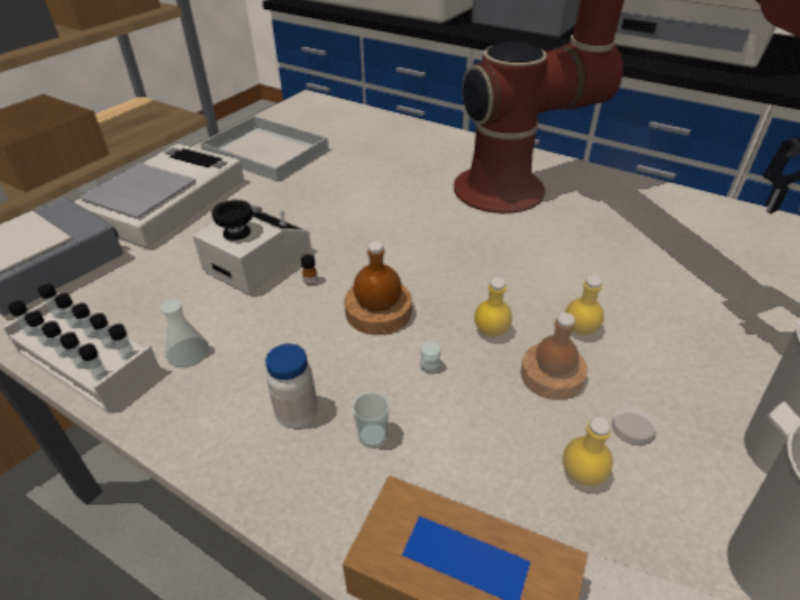

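View pics/side.png

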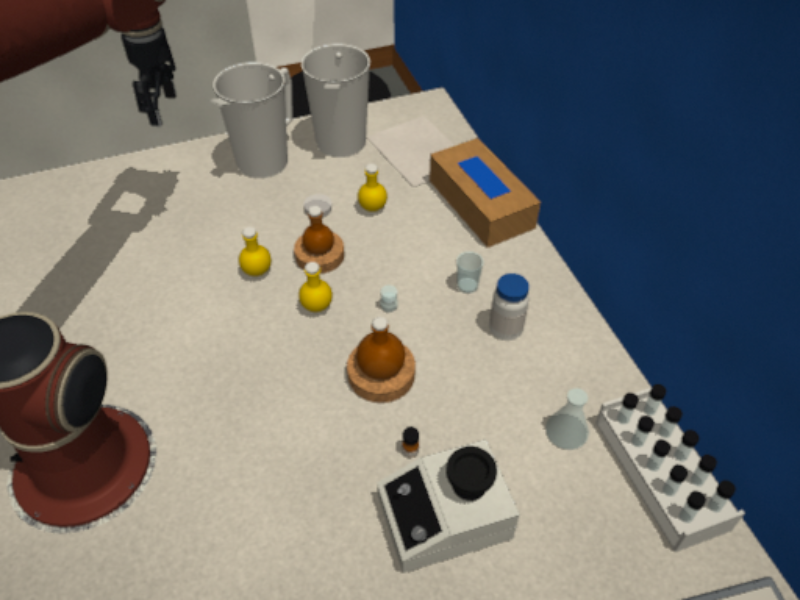

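```bash
python3 - <<'E'
from h import *
a=grab_frame('scene');b=grab_frame('side')
f=lambda im,x,y,w,h:cv2.resize(im[y:y+h,x:x+w],(400,300),interpolation=cv2.INTER_CUBIC)
save('crop',np.vstack([np.hstack([f(a,115,115,100,75),f(b,235,275,100,75)]),np.hstack([f(a,310,165,120,90),f(b,160,120,80,60)])]))
E
```

```text
(no output)
```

View pics/crop.png

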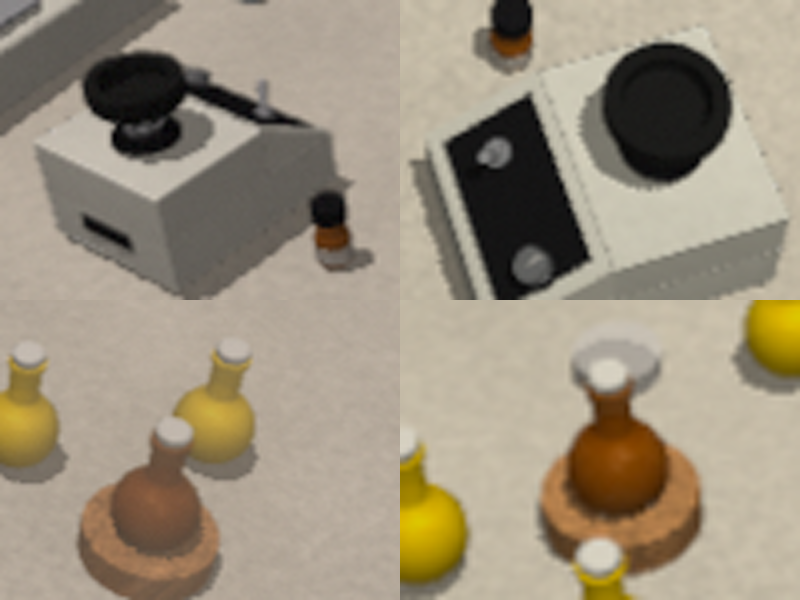

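```bash
python3 - <<'E'
from h import *
from scipy.optimize import least_squares as ls
M=[('side',(-18,65,90),(270.25,293)),('side',(-18,-65,90),(287,342)),('side',(87.5,65,90),(311.25,282.5)),('side',(87.5,-65,90),(331.5,329.5)),('side',(-88,65,50),(242,311.75)),('side',(35,0,140),(302,299.5)),
('scene',(87.5,-65,90),(124.5,151.25)),('scene',(87.5,65,90),(153.75,165)),('scene',(-88,65,50),(197.5,148)),('scene',(35,0,140),(148.75,135.75)),('scene',(-18,65,90),(179.5,146))]
C={c:get_calibration(c) for c in('scene','side')}
def w(p,l): 
    c,s=np.cos(p[2]),np.sin(p[2]);l=np.array(l)/1000;return np.array([p[0]+c*l[0]-s*l[1],p[1]+s*l[0]+c*l[1],l[2]])
r=lambda p:np.concatenate([proj(k,w(p,l),C[k])-uv for k,l,uv in M])
o=ls(r,[.53,-.27,0.],loss='soft_l1');print(o.x,np.round(r(o.x).reshape(-1,2),1).tolist())
p=o.x
for n,l in dict(cup=(35,0,140),off=(-66,19,92),on=(-66,41,92),knob=(-59,-44,82)).items(): print(n,w(p,l),proj('side',w(p,l)))
for z,u,v in((.127,(361.6,204),(201.4,134)),(.048,(356.5,227.1),(203.6,153))):
  print(onz('scene',u,z),onz('side',v,z))
for q in('scene','side'): print(q,C[q]['pose'][:3,3] if hasattr(C[q]['pose'],'shape') else [x[3] for x in C[q]['pose']])
E
```

```text
[ 0.51323864 -0.2859472  -0.04511133] [[-1.3, -0.9], [0.6, 0.8], [-0.2, -2.0], [1.0, -0.1], [-1.5, -3.5], [-0.5, -0.1], [-2.6, -2.2], [-0.9, -0.8], [-0.2, -1.0], [-1.3, -2.7], [0.2, 0.6]]
cup [ 0.54820303 -0.28752556  0.14      ] [301.49145438 299.39124565]
off [ 0.44816261 -0.26399019  0.092     ] [255.08272345 314.44118112]
on [ 0.44915472 -0.24201258  0.092     ] [252.25308852 306.01399886]
knob [ 0.45231444 -0.32724177  0.082     ] [266.56652844 340.83906988]
[0.49452502 0.32704147 0.127     ] [0.48882692 0.32062917 0.127     ]
[0.48986441 0.32758254 0.048     ] [0.48921538 0.32127987 0.048     ]
scene [1.138621   0.45967498 0.69253938]
side [ 0.27337501 -0.75412988  1.10886629]
```

I considered these, by raw scene pixel:
- **Yellow flasks at (316,200), (376,198) and (375,291):** look-alikes, not wanted.
- **Larger amber flask at (242,182):** leave alone.
- **Small amber flask in its cork ring at (357,226), side (203,152):** this is the target. The close crop confirms it, and the fit puts it at about (0.490, 0.324).

The crop also shows the mixer's toggle at side pixel (258,312) and the cup at (302,299). I'll do the toggle first.

Emit:
{"op": "apply_moves", "data": {"targets": [{"translation":[0,0,0],"twist":-1,"hand":0},{"translation":[0,0,0],"twist":-1,"hand":0},{"translation":[0,0,0],"twist":-1,"hand":0},{"translation":[0,0,0],"twist":-1,"hand":0},{"translation":[-0.12,-0.47,0],"twist":0,"hand":0},{"translation":[-0.12,-0.47,0],"twist":0,"hand":0},{"translation":[-0.12,-0.47,0],"twist":0,"hand":0},{"translation":[-0.12,-0.47,0],"twist":0,"hand":0}]}}

```text
time: 2.2
tool_pos: [0.3088, 0.3723, 0.2188]
tool_rot: [0.0, 0.022, 1.0, -0.0]
contact_force: [1.1, -0.7, 0.2]
gripper_width: -0.002
grasp_force: 0.0
```

Emit:
{"op": "apply_moves", "data": {"targets": [{"translation":[-0.12,-0.47,0],"twist":0,"hand":0},{"translation":[-0.12,-0.47,0],"twist":0,"hand":0},{"translation":[-0.12,-0.47,0],"twist":0,"hand":0},{"translation":[-0.12,-0.47,0],"twist":0,"hand":0},{"translation":[-0.12,-0.47,0],"twist":0,"hand":0},{"translation":[-0.12,-0.47,0],"twist":0,"hand":0},{"translation":[-0.12,-0.47,0],"twist":0,"hand":0},{"translation":[-0.12,-0.47,0],"twist":0,"hand":0}]}}

```text
time: 3.0
tool_pos: [0.3875, -0.0081, 0.2193]
tool_rot: [0.001, 0.023, 1.0, -0.0]
contact_force: [1.4, 0.7, 0.8]
gripper_width: 0.003
grasp_force: 0.0
```

Emit:
{"op": "apply_moves", "data": {"targets": [{"translation":[-0.12,-0.47,0],"twist":0,"hand":0},{"translation":[-0.12,-0.47,0],"twist":0,"hand":0},{"translation":[-0.12,-0.47,0],"twist":0,"hand":0},{"translation":[-0.12,-0.47,0],"twist":0,"hand":0},{"translation":[0,0,0],"twist":0,"hand":0},{"translation":[0,0,0],"twist":0,"hand":0}]}}

```text
time: 3.6
tool_pos: [0.4266, -0.1969, 0.2186]
tool_rot: [-0.0, 0.024, 1.0, 0.0]
contact_force: [-0.4, 1.1, 0.9]
gripper_width: 0.0
grasp_force: 0.0
```

```bash
python3 - <<'E'
from h import *
s=state();print(s['tool_pos'],R.from_quat(np.roll(s['tool_rot'],-1)).as_matrix().round(3),s['time'],s['contact_force'])
C=get_calibration('wrist');a=grab_frame('wrist');save('w1',a)
print(np.round(C['pose'],3))
for n,p in dict(cup=(.548,-.2875,.14),off=(.448,-.264,.092),on=(.449,-.242,.092),knob=(.452,-.327,.082),tip=s['tool_pos']-np.array([0,0,.022])).items(): print(n,proj('wrist',p,C))
for q in('toggle_tip','cradle_rim'):
  for r in recognise('wrist',q)[:2]:print(q,r['score'],r['point'])
E
```

```text
[ 0.42663436 -0.19687164  0.21856437] [[-0.999  0.048 -0.001]
 [ 0.048  0.999  0.001]
 [ 0.001  0.001 -1.   ]] 3.6 [-0.38230593  1.08739041  0.87115693]
[[ 0.048 -0.952 -0.302  0.35 ]
 [ 0.999  0.046  0.014 -0.193]
 [ 0.    -0.302  0.953  0.373]
 [ 0.     0.     0.     1.   ]]
cup [151.00603641 338.57453443]
off [177.5053899  204.84145783]
on [202.58864725 204.78400462]
knob [111.55781781 208.33682501]
tip [252.5985529  227.10357798]
cradle_rim 0.82 [0.5252, -0.2963, 0.1321]
```

View pics/w1.png

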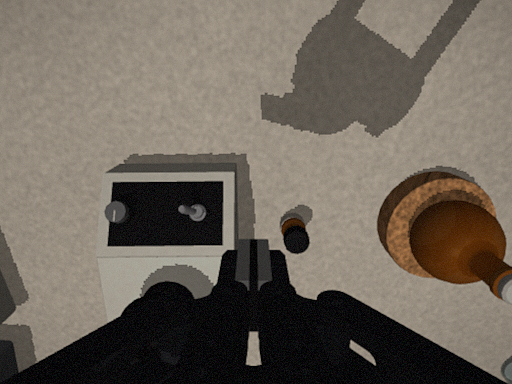

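The wrist view shows the toggle's base at (198,213) with its tip at (182,210), leaning right (off). The knob is at (115,212), and the panel's front edge runs from (106,172) to (235,172). I'll refit the mixer pose with these points.

```bash
python3 - <<'E'
from h import *
from scipy.optimize import least_squares as ls
W=[('wrist',(-88,65,50),(235.5,172.5)),('wrist',(-88,-65,50),(106,172.5)),('wrist',(-18,65,90),(239,256.5)),('wrist',(-18,-65,90),(97.5,257)),('wrist',(-66,19,94),(182,210)),('wrist',(-59,-44,82),(115.5,211.5))]
M=[('side',(-18,65,90),(270.25,293)),('side',(-18,-65,90),(287,342)),('side',(87.5,65,90),(311.25,282.5)),('side',(87.5,-65,90),(331.5,329.5)),('side',(35,0,140),(302,299.5)),
('scene',(87.5,-65,90),(124.5,151.25)),('scene',(87.5,65,90),(153.75,165)),('scene',(35,0,140),(148.75,135.75)),('scene',(-18,65,90),(179.5,146))]
C={c:get_calibration(c) for c in('scene','side','wrist')}
def w(p,l): 
    c,s=np.cos(p[2]),np.sin(p[2]);l=np.array(l)/1000;return np.array([p[0]+c*l[0]-s*l[1],p[1]+s*l[0]+c*l[1],l[2]])
for D in(W,M[:5],M[5:],W+M):
  r=lambda p:np.concatenate([proj(k,w(p,l),C[k])-uv for k,l,uv in D])
  p=ls(r,[.53,-.27,0.],loss='soft_l1').x;print(p.round(4),np.round(r(p),1).tolist(),w(p,(35,0,140)).round(4),w(p,(-66,19,94)).round(4))
E
```

```text
[ 0.5178 -0.2793 -0.0393] [1.5, -0.1, -1.5, 0.5, -2.5, -0.4, -0.6, -0.3, 0.7, -0.4, 1.6, 0.9] [ 0.5527 -0.2807  0.14  ] [ 0.4526 -0.2578  0.094 ]
[ 0.5132 -0.286  -0.0608] [-1.0, -1.1, 0.1, 0.8, 0.4, -1.6, 0.8, 0.6, -0.4, 0.1] [ 0.5481 -0.2882  0.14  ] [ 0.4485 -0.2631  0.094 ]
[ 0.5163 -0.2804 -0.0217] [-2.1, -0.7, 0.7, 0.4, -0.5, -1.5, 1.2, 1.4] [ 0.5513 -0.2812  0.14  ] [ 0.4507 -0.26    0.094 ]
[ 0.5174 -0.2802 -0.0461] [1.1, 0.0, -2.0, -0.3, -3.4, -0.3, -1.6, -1.1, 0.1, -0.7, 1.0, 0.2, -0.5, -3.5, 1.3, -2.2, 0.4, -4.4, 1.5, -2.9, 0.2, -2.8, -2.4, -1.0, -0.5, 0.6, -0.9, -1.4, 0.8, 1.9] [ 0.5523 -0.2819  0.14  ] [ 0.4523 -0.2582  0.094 ]
```

Emit:
{"op": "apply_moves", "data": {"targets": [{"translation":[-0.15,-0.43,0],"twist":0,"hand":0},{"translation":[-0.15,-0.43,0],"twist":0,"hand":0},{"translation":[0,0,0.28],"twist":0,"hand":0},{"translation":[0,0,0.28],"twist":0,"hand":0},{"translation":[0,0,0.28],"twist":0,"hand":0},{"translation":[0,0,0.28],"twist":0,"hand":0},{"translation":[0,0,0],"twist":0,"hand":0}]}}

```text
time: 4.45
tool_pos: [0.4506, -0.2798, 0.1024]
tool_rot: [-0.003, 0.022, 1.0, 0.003]
contact_force: [-0.8, 0.5, -1.3]
gripper_width: -0.002
grasp_force: 0.0
```

Emit:
{"op": "apply_moves", "data": {"targets": [{"translation":[0,0.06,0],"twist":0,"hand":0},{"translation":[0,0.06,0],"twist":0,"hand":0},{"translation":[0,0.06,0],"twist":0,"hand":0},{"translation":[0,0.06,0],"twist":0,"hand":0},{"translation":[0,0,0],"twist":0,"hand":0}]}}

```text
time: 4.95
tool_pos: [0.4544, -0.2588, 0.1077]
tool_rot: [0.001, 0.022, 1.0, -0.0]
contact_force: [0.6, -0.1, 0.3]
gripper_width: -0.002
grasp_force: 0.0
```

Emit:
{"op": "apply_moves", "data": {"targets": [{"translation":[0,0.05,0],"twist":0,"hand":0},{"translation":[0,0.05,0],"twist":0,"hand":0},{"translation":[0,0,0],"twist":0,"hand":0}]}}

```text
time: 5.25
tool_pos: [0.4544, -0.2489, 0.1067]
tool_rot: [-0.0, 0.023, 1.0, 0.0]
contact_force: [0.9, 0.0, -0.6]
gripper_width: -0.002
grasp_force: 0.0
```

```bash
python3 - <<'E'
from h import *
s=state();print(s['tool_pos'],s['contact_force'])
C=get_calibration('wrist');a=grab_frame('wrist');save('w2',a)
E
```

```text
[ 0.45436743 -0.24886876  0.10669142] [ 0.86974576  0.04499376 -0.61947683]
```

View pics/w2.png

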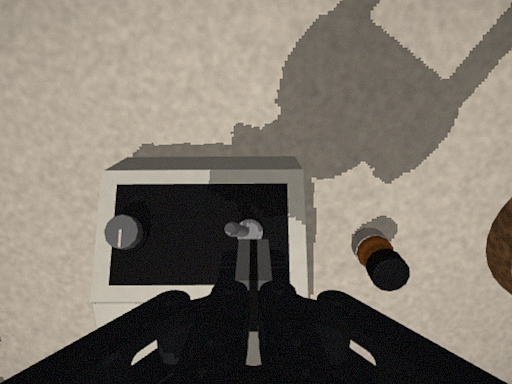

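The wrist view shows the toggle still off: its tip is at (232,229) and base at (253,229). The fingertips appear just behind or above it at (252,238). I'll check from the fixed cameras.

```bash
python3 - <<'E'
from h import *
s=state();t=np.array(s['tool_pos']);print(t)
a=grab_frame('scene');b=grab_frame('side')
ims=[]
for c,im,(x,y) in(('scene',a,(130,100)),('side',b,(225,265))):
  k=cv2.resize(im[y:y+75,x:x+100],(800,600),interpolation=cv2.INTER_CUBIC)[:, :]
  for p,col in((t,(0,255,0)),(t-[0,0,.022],(255,0,0)),(t-[.011,0,.022],(255,0,255))):
    u=(proj(c,p)-[x,y])*8;cv2.circle(k,tuple(int(v) for v in u),4,col,-1)
  ims.append(cv2.resize(k,(400,300)) if 0 else k)
save('sd',np.hstack([cv2.resize(k[:, 100:700],(400,400)) for k in ims]))
E
```

```text
[ 0.45440595 -0.24915568  0.10672861]
```

View pics/sd.png

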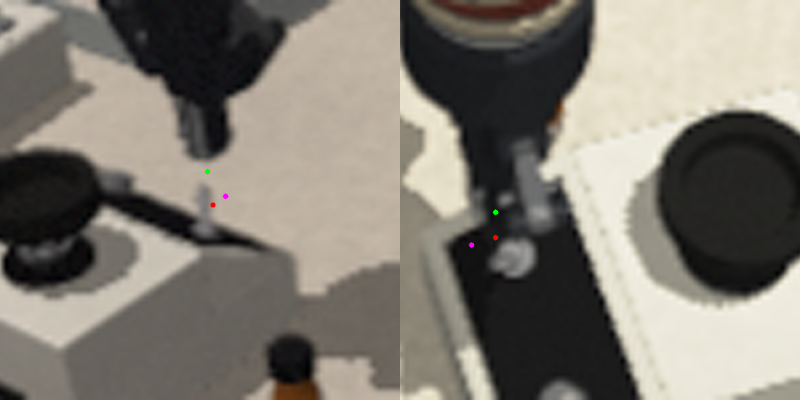

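Both fixed views show the fingertips ending about 10 mm above the reported TCP, so they passed over the bat. The scene crop has the finger end at (205,158) and the TCP at (208,171). I'll back off, go lower and push again.

Emit:
{"op": "apply_moves", "data": {"targets": [{"translation":[0,-0.18,0],"twist":0,"hand":0},{"translation":[0,-0.17,0],"twist":0,"hand":0},{"translation":[0,0,0.12],"twist":0,"hand":0},{"translation":[0,0,0.08],"twist":0,"hand":0},{"translation":[0,0,0.05],"twist":0,"hand":0},{"translation":[0,0,0],"twist":0,"hand":0}]}}

```text
time: 6.0
tool_pos: [0.4518, -0.2833, 0.0799]
tool_rot: [-0.001, 0.023, 1.0, 0.001]
contact_force: [0.6, 0.7, 0.2]
gripper_width: -0.004
grasp_force: 0.0
```

```bash
python3 - <<'E'
from h import *
s=state();t=np.array(s['tool_pos']);print(t,s['contact_force'],s['joint_pos'])
a=grab_frame('scene');b=grab_frame('wrist')
x,y=130,100
k=cv2.resize(a[y:y+75,x:x+75],(400,400),interpolation=cv2.INTER_CUBIC)
for p,col in((t,(0,255,0)),(t-[0,0,.022],(255,0,0))):
    u=(proj('scene',p)-[x,y])*400/75;cv2.circle(k,tuple(int(v) for v in u),3,col,-1)
save('sd2',np.hstack([k,cv2.resize(b[150:350,150:350],(400,400))]))
E
```

```text
[ 0.45184854 -0.28331955  0.0798814 ] [0.56679603 0.68682188 0.20802191] [-6.99698654e-01 -3.43866569e-02  1.94270403e+00  1.26619093e-04
  1.23671116e+00 -2.22490453e+00]
```

View pics/sd2.png

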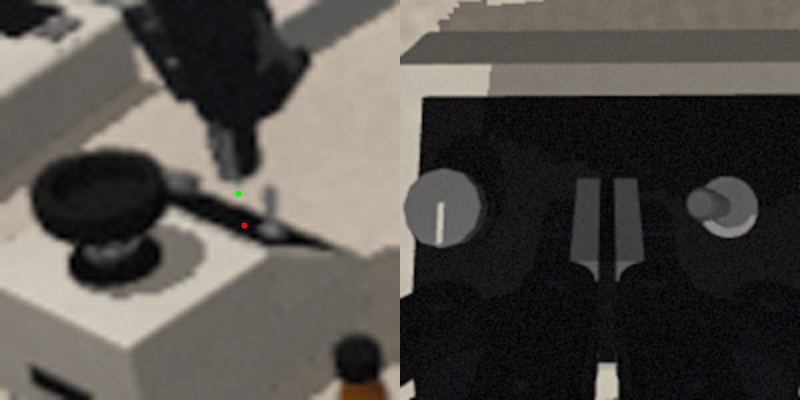

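Emit:
{"op": "apply_moves", "data": {"targets": [{"translation":[0,0,0.05],"twist":0,"hand":0},{"translation":[0,0,0.04],"twist":0,"hand":0},{"translation":[0,0,0],"twist":0,"hand":0}]}}

```text
time: 6.4
tool_pos: [0.4525, -0.2839, 0.0721]
tool_rot: [-0.0, 0.023, 1.0, 0.0]
contact_force: [-0.1, -0.2, -0.3]
gripper_width: 0.001
grasp_force: 0.0
```

Emit:
{"op": "apply_moves", "data": {"targets": [{"translation":[0,0.07,0],"twist":0,"hand":0},{"translation":[0,0.07,0],"twist":0,"hand":0},{"translation":[0,0.06,0],"twist":0,"hand":0},{"translation":[0,0.06,0],"twist":0,"hand":0},{"translation":[0,0.05,0],"twist":0,"hand":0},{"translation":[0,0.03,0],"twist":0,"hand":0},{"translation":[0,0,0],"twist":0,"hand":0}]}}

```text
time: 7.1
tool_pos: [0.4553, -0.2528, 0.0745]
tool_rot: [0.001, 0.022, 1.0, -0.003]
contact_force: [-1.0, -7.8, 1.9]
gripper_width: -0.001
grasp_force: 5.1
```

```bash
python3 - <<'E'
from h import *
s=state();t=np.array(s['tool_pos']);print(t,s['contact_force'])
b=grab_frame('wrist')
save('w3',cv2.resize(b[150:350,150:350],(400,400)))
E
```

```text
[ 0.45526243 -0.25281567  0.07450741] [-1.04597564 -7.77104377  1.89178175]
```

View pics/w3.png

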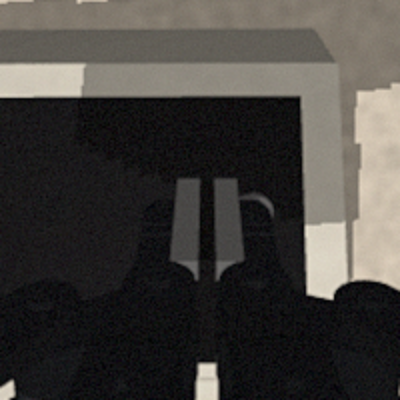

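The toggle's base is mostly hidden behind the fingers at (255,205). The 7.8 N push suggests it is at its stop. I'll back off, rise and look.

Emit:
{"op": "apply_moves", "data": {"targets": [{"translation":[0,-0.08,0],"twist":0,"hand":0},{"translation":[0,-0.05,-0.1],"twist":0,"hand":0},{"translation":[0,0,-0.4],"twist":0,"hand":0},{"translation":[0,0.3,-0.45],"twist":0,"hand":1},{"translation":[0,0.45,-0.1],"twist":0,"hand":1},{"translation":[0,0,0],"twist":0,"hand":1}]}}

```text
time: 7.75
tool_pos: [0.4586, -0.1878, 0.1774]
tool_rot: [0.002, 0.021, 1.0, -0.0]
contact_force: [-0.1, 0.0, -0.0]
gripper_width: 0.509
grasp_force: 0.0
```

```bash
python3 - <<'E'
from h import *
s=state();t=np.array(s['tool_pos']);print(t,s['contact_force'])
C=get_calibration('wrist');b=grab_frame('wrist')
print(proj('wrist',(.4525,-.258,.094),C),proj('wrist',(.4535,-.236,.094),C))
save('w4',b)
E
```

```text
[ 0.45859347 -0.18784753  0.17741087] [-0.10136199  0.01202284 -0.00432221]
[156.70024491 188.64000977] [186.79233638 188.76537941]
```

View pics/w4.png

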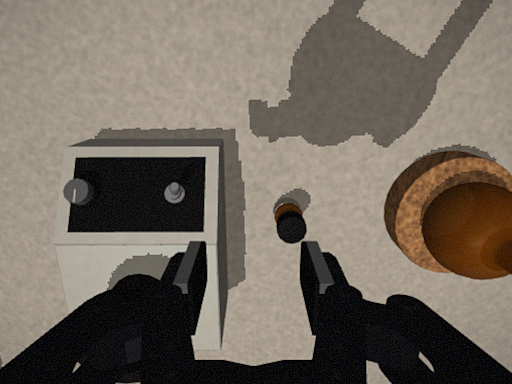

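The wrist view shows the bat now about upright, with base at (175,192) and tip at (173,186), so it is only halfway over. I'll push again, slightly higher and farther.

Emit:
{"op": "apply_moves", "data": {"targets": [{"translation":[0.01,-0.48,0],"twist":0,"hand":0},{"translation":[0.01,-0.48,0],"twist":0,"hand":0},{"translation":[0,0,0],"twist":0,"hand":0},{"translation":[0,0,0],"twist":0,"hand":0},{"translation":[0,0,0.35],"twist":0,"hand":0},{"translation":[0,0,0.35],"twist":0,"hand":0},{"translation":[0,0,0.27],"twist":0,"hand":0},{"translation":[0,0,0],"twist":0,"hand":0}]}}

```text
time: 8.6
tool_pos: [0.4474, -0.2829, 0.0718]
tool_rot: [-0.004, 0.022, 1.0, 0.004]
contact_force: [-0.4, 0.2, 0.6]
gripper_width: -0.002
grasp_force: 0.0
```

Emit:
{"op": "apply_moves", "data": {"targets": [{"translation":[0,0.09,0],"twist":0,"hand":0},{"translation":[0,0.09,0],"twist":0,"hand":0},{"translation":[0,0.09,0],"twist":0,"hand":0},{"translation":[0,0.06,0],"twist":0,"hand":0},{"translation":[0,0,0],"twist":0,"hand":0}]}}

```text
time: 9.1
tool_pos: [0.4529, -0.253, 0.0785]
tool_rot: [0.001, 0.022, 1.0, -0.001]
contact_force: [-1.5, -0.7, -0.2]
gripper_width: -0.002
grasp_force: 0.0
```

Emit:
{"op": "apply_moves", "data": {"targets": [{"translation":[0,0.04,0],"twist":0,"hand":0},{"translation":[0,0,0],"twist":0,"hand":0}]}}

```text
time: 9.3
tool_pos: [0.4529, -0.2513, 0.0783]
tool_rot: [0.001, 0.023, 1.0, -0.002]
contact_force: [-0.9, -5.6, -0.4]
gripper_width: 0.004
grasp_force: 2.4
```

Emit:
{"op": "apply_moves", "data": {"targets": [{"translation":[0,0.03,0],"twist":0,"hand":0},{"translation":[0,0,0],"twist":0,"hand":0}]}}

```text
time: 9.5
tool_pos: [0.453, -0.2505, 0.0786]
tool_rot: [0.001, 0.023, 1.0, -0.005]
contact_force: [-0.4, -12.3, -2.6]
gripper_width: -0.004
grasp_force: 5.1
```

Emit:
{"op": "apply_moves", "data": {"targets": [{"translation":[0,0.03,0],"twist":0,"hand":0},{"translation":[0,0,0],"twist":0,"hand":0}]}}

```text
time: 9.7
tool_pos: [0.4545, -0.2467, 0.0807]
tool_rot: [0.002, 0.023, 1.0, -0.003]
contact_force: [-0.2, -3.7, 8.4]
gripper_width: -0.002
grasp_force: 4.0
```

Emit:
{"op": "apply_moves", "data": {"targets": [{"translation":[0,-0.05,0],"twist":0,"hand":0},{"translation":[0,-0.05,-0.1],"twist":0,"hand":0},{"translation":[0,0,-0.4],"twist":0,"hand":0},{"translation":[0,0.3,-0.45],"twist":0,"hand":0},{"translation":[0,0.45,0],"twist":0,"hand":0},{"translation":[0,0,0],"twist":0,"hand":0},{"translation":[0,0,0],"twist":0,"hand":0}]}}

```text
time: 10.4
tool_pos: [0.4554, -0.1804, 0.1689]
tool_rot: [-0.0, 0.022, 1.0, -0.0]
contact_force: [-0.1, -1.4, -0.4]
gripper_width: 0.001
grasp_force: 0.0
```

```bash
cat > tog.py <<'E'
from h import *
def tog():
    s=state();t=np.array(s['tool_pos']);print(t,s['contact_force'])
    C=get_calibration('wrist');b=grab_frame('wrist')
    P=[proj('wrist',p,C) for p in((.4525,-.258,.094),(.4535,-.236,.094),(.466,-.246,.07))]
    print('off/on/base',np.round(P,1))
    for q in('toggle_tip','toggle'):
        for r in regions_of('wrist',q)[:2]: 
            v,u=np.nonzero(r['pixels']);print(q,r['score'],u.mean(),v.mean(),u.min(),u.max(),v.min(),v.max())
    x0,y0=int(P[0][0])-12,int(P[0][1])-12
    g=cv2.cvtColor(b,cv2.COLOR_RGB2GRAY)[y0:y0+34,x0:x0+58]
    print(x0,y0)
    for r in g: print(''.join(' .:-=+*#%@'[min(9,v//18)] for v in r))
tog()
E
python3 tog.py
```

```text
[ 0.45541482 -0.18042183  0.16894708] [-0.09202161 -1.38532317 -0.4058613 ]
off/on/base [[143.8 197.7]
 [174.7 197.7]
 [170.6 203.5]]
toggle_tip 0.69 165.44094488188978 197.41732283464566 160 171 191 204
toggle 0.41 165.79807692307693 197.45192307692307 161 171 192 203
131 185
 . ... .  ..       . .. . .. ... . ..   . .    . .      ..
.. .  . ... . . ... ..  ... .  ...   .   . .  .  .   .. ..
..  . . .   ... .  . ..  ... . .    ..            . .. .. 
.      .   .. .  .   . .. .   .    .    .         .  .  ..
  ...... ....    .   .. .   . .             .   ...  ... .
 .   .   .  .     .. .   ...      ..        .. . . ..  .  
. ..  .  ...  ...... . ..   .:.::-===::        . . ... . .
.    . . .   ...  ... .   .-=---=****+=.       .  .     ..
 . . . .  ...   . . .  . .:+*+-=+*****+-.   . . ...  .  ..
 .  .   ..  ... . . .   .-++*+=+*******=.      .   .... . 
  .. . ..  ..      . . .=*#**+=+*******+.    ..  . .  ... 
 .      .. . ..  ..    -***#*++********+::  . ..  .. .    
 .. .  . . . .  . ..  :+#****++**+++**+---.   ..... . . ..
 .  ... . ...  ....   =******+++***+**+:-=- ... ...    
[... 483 characters left out ...]
..   .  .  . ...=*****+++===+*##*=. . .... .    .  
..  . .   ..  . . .    .=*****++++**#**+:  .. .    .    . 
.  ..   . .  .. ..   .. .=*#**********=: . . . .. ..  .  .
.    . . .   ..           -+**#*****+-  ..... ...  ... . .
 .  ...  .... .  .. ...    .-+*+++=-:.     . .   .. . .. .
. .. .... .  . ..  . . . .    ....     ... .  .. ..   . . 
.   . ...       . .          .   . ...  . . .  ..  ..... .
 ...       .. .. ..  .. ...       .  ..  ...... . ..... . 
..  ...   .    ..  .  . . . . .   .. . .        .  .  . . 
  . . . .   . . . ... ..   . . .   ..  .. .  .. .. .  .. .
  . ..  .   ... .  .  .. . ...   .. .      . . .. ..... ..
 ...   .   .      .  ... .  ....... .    .    . ... .. ...
```

```bash
python3 - <<'E'
from h import *
C=get_calibration('wrist')
yaw=-.043;p0=np.array([.5178,-.2795])
def w(l): c,s=np.cos(yaw),np.sin(yaw);l=np.array(l)/1000;return np.array([p0[0]+c*l[0]-s*l[1],p0[1]+s*l[0]+c*l[1],l[2]])
n=np.array([-.5,0,.866])
def f(C,q,L=27,h=5):
    piv=np.array([-52,30,70.]);b=proj('wrist',w(piv+h*n),C)
    t=proj('wrist',w(piv+L*(np.cos(q-.4)*n+np.sin(q-.4)*np.array([0,1,0]))),C);return b.round(1),(t-b).round(1)
for q in(0,.2,.4,.6,.65,.7,.8): print(q,f(C,q))
import copy
for dt in((-.0288,-.0164,.0497),(.0032,-.0074,.0085)):
  D=copy.deepcopy(C);P=np.array(D['pose'],float);P[:3,3]+=dt;D['pose']=P
  print([ (q,f(D,q)[1]) for q in(0,.4,.8)])
E
```

```text
0 (array([168.7, 204.8]), array([-21.4,  -4.8]))
0.2 (array([168.7, 204.8]), array([-14.9,  -5.3]))
0.4 (array([168.7, 204.8]), array([-7.5, -5.4]))
0.6 (array([168.7, 204.8]), array([ 0.2, -5.3]))
0.65 (array([168.7, 204.8]), array([ 2.1, -5.2]))
0.7 (array([168.7, 204.8]), array([ 4. , -5.2]))
0.8 (array([168.7, 204.8]), array([ 7.9, -4.9]))
[(0, array([-15.2,  -3.3])), (0.4, array([-3.7, -3.7])), (0.8, array([ 8.6, -3.4]))]
[(0, array([-19.9,  -5.3])), (0.4, array([-6.4, -6. ])), (0.8, array([ 8.5, -5.4]))]
```

The offset of tip from base gives q≈0.67, which is borderline. I'll push once more, higher on the bat.

Emit:
{"op": "apply_moves", "data": {"targets": [{"translation":[-0.01,-0.48,0],"twist":0,"hand":0},{"translation":[-0.01,-0.47,0],"twist":0,"hand":0},{"translation":[0,0,0],"twist":0,"hand":0},{"translation":[0,0,0.35],"twist":0,"hand":0},{"translation":[0,0,0.35],"twist":0,"hand":0},{"translation":[0,0,0.11],"twist":0,"hand":0},{"translation":[0,0,0],"twist":0,"hand":0},{"translation":[0,0,0],"twist":0,"hand":0}]}}

```text
time: 11.35
tool_pos: [0.4537, -0.2765, 0.0891]
tool_rot: [0.0, 0.023, 1.0, -0.0]
contact_force: [0.4, 0.2, -0.1]
gripper_width: -0.003
grasp_force: 0.0
```

Emit:
{"op": "apply_moves", "data": {"targets": [{"translation":[0,0.08,0],"twist":0,"hand":0},{"translation":[0,0.08,0],"twist":0,"hand":0},{"translation":[0,0.08,0],"twist":0,"hand":0},{"translation":[0,0.03,0],"twist":0,"hand":0},{"translation":[0,0,0],"twist":0,"hand":0}]}}

```text
time: 11.85
tool_pos: [0.4546, -0.2483, 0.0883]
tool_rot: [0.0, 0.022, 1.0, -0.0]
contact_force: [0.0, -0.1, 0.2]
gripper_width: 0.004
grasp_force: 0.0
```

Emit:
{"op": "apply_moves", "data": {"targets": [{"translation":[0,0.03,0],"twist":0,"hand":0},{"translation":[0,0.03,0],"twist":0,"hand":0},{"translation":[0,0,0],"twist":0,"hand":0}]}}

```text
time: 12.15
tool_pos: [0.4547, -0.2427, 0.0879]
tool_rot: [-0.0, 0.023, 1.0, 0.0]
contact_force: [0.3, -0.4, -0.1]
gripper_width: 0.002
grasp_force: 0.0
```

Emit:
{"op": "apply_moves", "data": {"targets": [{"translation":[0,0.03,0],"twist":0,"hand":0},{"translation":[0,0,0],"twist":0,"hand":0}]}}

```text
time: 12.35
tool_pos: [0.4548, -0.2397, 0.0879]
tool_rot: [-0.0, 0.023, 1.0, 0.0]
contact_force: [-0.2, -0.3, -0.8]
gripper_width: 0.002
grasp_force: 0.0
```

Emit:
{"op": "apply_moves", "data": {"targets": [{"translation":[0,0.03,0],"twist":0,"hand":0},{"translation":[0,0,0],"twist":0,"hand":0}]}}

```text
time: 12.55
tool_pos: [0.455, -0.2367, 0.0879]
tool_rot: [-0.0, 0.023, 1.0, 0.0]
contact_force: [-0.8, -0.1, 0.3]
gripper_width: -0.003
grasp_force: 0.0
```

```bash
python3 tog.py
```

```text
[ 0.45498927 -0.23668682  0.0879473 ] [-0.82081805 -0.07319887  0.27631894]
off/on/base [[208.2 247.7]
 [253.9 247.7]
 [237.  248.7]]
toggle_tip 0.63 234.0 243.02994011976048 226 243 236 250
toggle 0.73 233.70866141732284 243.11811023622047 227 242 237 249
196 235
. ... ...............=##++++******++++*+-.:...............
................. ..=#%#+**##%%%##*++++==:--:::. .. ......
 ......... ........=#%%#*%%%%%%%%%#++=-::--===-:: .... ...
.. .. ............-*%#%##%%#%#%%%%#==----===++=-:..:.... .
.. ...............=#%%%%%%%%#%%%##*-::--=+==-===------.  .
............. ...-*%###%%%%%##%%*=-----==+=-----===-=-:   
 ............... +#%#%%%%%%%%%%*-:-----=++=-------=-=-:   
.. ..... ....... *%%#%%%%%%%%%*-:-----===+=--------==-  . 
................:*%%#%%%%%%%%#+-----=-=+++=---------=-  . 
..... . ..  ... -#%%#%%%%%%%%#==-----==+++=--=--=-=-=-    
. .......... .. =#%#%%#%%%%%%*==-----===++=----=-=-=--    
 .. ............=#%#%%%%%%%%%*++=-----==+==-----=--==- .  
............... =#%%%%%%%%%%%#+++=---======---------=-    
........... ... =#%#%%%%%%%%%#****=-========--=-==--=-    
.... ....
[... 469 characters left out ...]
 ....... ...  :+%%%#  . . .. .    .:--------=-=-    
........ ........... .=#%#    ..  .     :-===--=----=-    
.........: ........ .. -+=   . ...    . :------===---- . .
.....:............... ..        ..  .   :---=-=-=--=--  . 
... ..... ..... ........... .. . ...... :--------=-=--    
............. .... ..... ......... . ...:=--=-----===-    
................:.. .....     .         :=---==----==:  ..
... .....................   ... .       :---=-=------: .. 
..... ...... .... ....... ....  ...  ...-=-=----=---=:    
........ ....................... . .  . :=-------=-=-:  . 
........... ... ........................-----=-==--=-:    
............. .......... .  ..    ..  ..-=---------=-:  .
```

```bash
python3 - <<'E'
from h import *
C=get_calibration('wrist')
yaw=-.045
n=np.array([-.5,0,.866])
for p0 in((.5165,-.285),):
  def w(l): c,s=np.cos(yaw),np.sin(yaw);l=np.array(l)/1000;return np.array([p0[0]+c*l[0]-s*l[1],p0[1]+s*l[0]+c*l[1],l[2]])
  for dz in(0,.01):
   D=dict(C);P=np.array(D['pose'],float);P[2,3]+=dz;D['pose']=P
   for q in(0,.4,.6,.7,.8):
    piv=np.array([-52,30,70.]);b=proj('wrist',w(piv+5*n),D)
    print(dz,q,b,proj('wrist',w(piv+28*(np.cos(q-.4)*n+np.sin(q-.4)*np.array([0,1,0]))),D)-b, w(piv))
E
```

```text
0 0 [224.83197505 248.47561887] [-25.84822474  -2.08997201] [ 0.46590219 -0.25269116  0.07      ]
0 0.4 [224.83197505 248.47561887] [-3.9138532 -2.3465576] [ 0.46590219 -0.25269116  0.07      ]
0 0.6 [224.83197505 248.47561887] [ 7.71243757 -2.28377374] [ 0.46590219 -0.25269116  0.07      ]
0 0.7 [224.83197505 248.47561887] [13.39013271 -2.20512874] [ 0.46590219 -0.25269116  0.07      ]
0 0.8 [224.83197505 248.47561887] [18.86685516 -2.09683232] [ 0.46590219 -0.25269116  0.07      ]
0.01 0 [226.21813886 240.41396135] [-24.28106738  -2.91065895] [ 0.46590219 -0.25269116  0.07      ]
0.01 0.4 [226.21813886 240.41396135] [-3.51818514 -3.26432519] [ 0.46590219 -0.25269116  0.07      ]
0.01 0.6 [226.21813886 240.41396135] [ 7.46399548 -3.17695808] [ 0.46590219 -0.25269116  0.07      ]
0.01 0.7 [226.21813886 240.41396135] [12.82665732 -3.06793281] [ 0.46590219 -0.25269116  0.07      ]
0.01 0.8 [226.21813886 240.41396135] [18.00095328 -2.91784247] [ 0.46590219 -0.25269116  0.07      ]
```

Emit:
{"op": "apply_moves", "data": {"targets": [{"translation":[0,0,-0.35],"twist":0,"hand":0},{"translation":[0,0,-0.35],"twist":0,"hand":0},{"translation":[0,-0.16,-0.1],"twist":0,"hand":0},{"translation":[0,0,0],"twist":0,"hand":0},{"translation":[0,0,0],"twist":0,"hand":0}]}}

```text
time: 13.2
tool_pos: [0.4537, -0.2529, 0.1668]
tool_rot: [-0.001, 0.023, 1.0, 0.001]
contact_force: [0.1, 0.5, 0.1]
gripper_width: -0.0
grasp_force: 0.0
```

```bash
python3 tog.py
```

```text
[ 0.45366508 -0.25292468  0.16675921] [0.12335655 0.51671825 0.05539391]
off/on/base [[245.4 196.9]
 [276.6 196.9]
 [262.2 202.8]]
toggle_tip 0.6 263.59627329192546 196.9751552795031 255 271 190 203
toggle 0.73 263.84615384615387 196.91538461538462 256 271 191 202
233 184
  . .  ..      .   ..    .          .  . .       .  +@@@%@
 .. . .. . . . ..    .....    .        .  . . ....  =%@%%%
. .  .. .    . .     ....  .. .   .    . ..  ...    =%@@%%
  .. .   . .  . . ..          .         .  ... .... =%@%%@
. ..... .. .  ...   .  .                .  ..   . . =%@%%%
.   .       .  .   .             .  .   ... . ..    =%@@%@
 .. . ..  .  ..    ..:::.    ..:-==-: . .   . . .   =%@%%@
. . ... .. . .   .-=------:. ::=+***=:.   ..  . ..  =%@@%%
..  .  ...     .-==+=++++==-:-=+*****=.    ...    . =%@@%%
. .  .  ..    .-===+*****+----=***++++- ...    .. . -#@%@%
 ... ..   .. .-**+*******=:--=+*++++**+ . .. .   .  -#@@%%
.   .  ..    -***+******+---==+***+++*= .   . ..    -#@@@%
 ..       .. =*********+---==++**+*+*+-  . ..  .    :#@%%%
 .  .       -+********+---===+++*++**=:. . . .. . . -#@@@@
 
[... 478 characters left out ...]
..    -****+++++++=+**#*-  . .   . .... ... ..*@%%@
 .  . . ..   .-*****+=+==+****=.  .   .. .. ..  .   .*@@@%
 ..    ..   . .=**#**+*****#*=.  ... . ....   .  .. .*@@%%
 ..   . .....  .-+**********=.. . . .. .    . . .  ..#@%@%
 . ... .  ..  .. :=++***++=:. .   .... ..  .. .. .  .*@@%@
 . ....  ....  .   :----:.   . ..   ... . .. ..  .   *@@%%
..  .  ..     .  .      .  .  . ..  . .   .  ..   .  *@@@@
.. .  .     .  .  .  .    ..  . .  . ..    .... ..   *@@@@
 ..  .... . .      .     . ..  . .   ... . ...   .   *@@@%
. ... . . ...  ..   .   .    ..  .. .... . ..  .     *@@@@
  .. ...    ... .  .   . ... .  . .... ... . .. .    *@@@@
..  . ...    .... .. .  .. ... .  .  . . . ..  ...   *@@@@
```

The toggle reads about 0.70 and I want margin. The finger seems to have ridden over the bat's bushing, so I'll push farther forward in x and lower to avoid that.

Emit:
{"op": "apply_moves", "data": {"targets": [{"translation":[0.08,-0.32,0],"twist":0,"hand":0},{"translation":[0,0,0.35],"twist":0,"hand":0},{"translation":[0,0,0.35],"twist":0,"hand":0},{"translation":[0,0,0.13],"twist":0,"hand":0},{"translation":[0,0,0.1],"twist":0,"hand":0},{"translation":[0,0,0],"twist":0,"hand":0},{"translation":[0,0,0],"twist":0,"hand":0}]}}

```text
time: 14.05
tool_pos: [0.4456, -0.285, 0.0762]
tool_rot: [0.001, 0.023, 1.0, -0.001]
contact_force: [0.0, -0.3, 0.4]
gripper_width: 0.001
grasp_force: 0.0
```

Emit:
{"op": "apply_moves", "data": {"targets": [{"translation":[0,0.09,0],"twist":0,"hand":0},{"translation":[0,0.09,0],"twist":0,"hand":0},{"translation":[0,0.09,0],"twist":0,"hand":0},{"translation":[0,0.05,0],"twist":0,"hand":0},{"translation":[0,0,0],"twist":0,"hand":0}]}}

```text
time: 14.55
tool_pos: [0.4466, -0.2525, 0.0755]
tool_rot: [0.0, 0.022, 1.0, -0.001]
contact_force: [0.5, -1.7, -0.3]
gripper_width: -0.001
grasp_force: 0.8
```

Emit:
{"op": "apply_moves", "data": {"targets": [{"translation":[0,0.03,0],"twist":0,"hand":0},{"translation":[0,0.02,0],"twist":0,"hand":0},{"translation":[0,0,0],"twist":0,"hand":0}]}}

```text
time: 14.85
tool_pos: [0.4469, -0.2514, 0.0761]
tool_rot: [0.001, 0.023, 1.0, -0.004]
contact_force: [-0.7, -13.3, -2.1]
gripper_width: -0.001
grasp_force: 5.4
```

Emit:
{"op": "apply_moves", "data": {"targets": [{"translation":[0,-0.08,0],"twist":0,"hand":0},{"translation":[0,-0.05,-0.1],"twist":0,"hand":0},{"translation":[0,0,-0.4],"twist":0,"hand":0},{"translation":[0,0.1,-0.4],"twist":0,"hand":0},{"translation":[-0.08,0,0],"twist":0,"hand":0},{"translation":[0,0,0],"twist":0,"hand":0}]}}

```text
time: 15.45
tool_pos: [0.4557, -0.2512, 0.1671]
tool_rot: [0.001, 0.023, 1.0, -0.001]
contact_force: [-0.0, 0.9, -0.1]
gripper_width: -0.002
grasp_force: 0.0
```

```bash
python3 tog.py
```

```text
[ 0.45566326 -0.25124724  0.16705314] [-4.43660381e-04  8.80783198e-01 -1.06737706e-01]
off/on/base [[243.1 193.7]
 [274.4 193.8]
 [260.3 199.9]]
toggle_tip 0.45 262.90860215053766 194.3763440860215 254 272 188 201
toggle 0.57 263.8944099378882 193.7639751552795 255 272 187 199
toggle 0.52 209.76838251707665 214.22411714808698 130 299 140 365
231 181
 ......  ..    ..   . . ... ..  .             .     =%@@@%
   . .   .  .   .... ... ..  .   .    .  .   ....   =%@%%%
 ..  ..    .    . .      ..  .        .         . . =%@%%@
..    . .     .   .   ..  .  .           .   . .    =%@%%%
..     ...    ... ..  ..     ..         .    ..  .  =%@@@@
 . . ..    .  . .                  .     ..     ..  -#@@@%
 .  .   .    . ..   .:::.    .   :::--:. . .. .  .  -#@%%@
  .   .....  .  ..-=-----::.   .:--=+*+-. . .  .  . :#@@@%
.     .   . . ..:-+*++++===-:.::--=****+:  . .... . :#@@%%
. . ..        .-===+*****++=-:--==++++++=: ..   . . -#@@@%
 . . . ..  ...-*++********+=---==++++++++= .      . -#@@%%
.  .    .    -+*+********+---===+++++++++= .. ..  . -#@@@@
. . . . . . :+**********+---====+++++++
[... 558 characters left out ...]
 ..   -****++++++===**#*-  ..  .. .. .   . . .*@@@%
.. .......   .=*****==+=++****=.  ... .     .....   .*@@%%
 . ..  . ..   .=*****+*******=.  .. . .... .    .   .*@@@@
 . . .    ..   .-+**********=.  . ..  ..   .....  .  *@@@@
 ..   ..... ..   :=+****++=-.  . ....  .  .        . *@@@%
 ..  ........  .   :---=:..     .     . .. . ..   .  *@@%%
 . ... .    . .. .       .  ..    ..   . .    .. ... *@@@@
  .. . ...  . .  . .. .  ..     . .. . . . .  .      *@@@@
 ..   .       .. .  .. . . ..   . . .  . .    ....   *@@@@
    .  .... . ...  ......     . ..  . .  . .. ... .  *@@@@
..  ..... ..... . ..   ..... .. ..... ..    . .. ..  *@@@@
. ... . . . .     . ..     ..... .    ...... .       *@@@@
```

The toggle is now fully over: tip at about (267,191) and base at (253,197), so q≈0.78. Next I'll rise to see the cup from the wrist camera, opening the hand on the way.

Emit:
{"op": "apply_moves", "data": {"targets": [{"translation":[0.3,0,-0.4],"twist":0,"hand":1},{"translation":[0,0.2,-0.4],"twist":0,"hand":1},{"translation":[0,0.4,-0.3],"twist":0,"hand":1},{"translation":[0,0.4,0],"twist":0,"hand":1},{"translation":[0,0,0],"twist":0,"hand":1},{"translation":[0,0,0],"twist":0,"hand":1},{"translation":[0,0,0],"twist":0,"hand":1}]}}

```text
time: 16.3
tool_pos: [0.4283, -0.15, 0.2733]
tool_rot: [-0.001, 0.023, 1.0, 0.001]
contact_force: [0.3, 0.3, 0.3]
gripper_width: 0.999
grasp_force: 0.0
```

```bash
python3 - <<'E'
from h import *
s=state();print(s['tool_pos'])
C=get_calibration('wrist');b=grab_frame('wrist');save('w5',b)
for q in('cradle_rim','toggle_tip'):
  for r in recognise('wrist',q)[:2]: print(q,r['score'],r['point'],proj('wrist',r['point'],C))
  for r in regions_of('wrist',q)[:1]:
    m=r['pixels'].astype(np.uint8);v,u=np.nonzero(m);print(q,r['score'],u.min(),u.max(),v.min(),v.max())
    cn=max(cv2.findContours(m,0,1)[0],key=cv2.contourArea);h=cv2.convexHull(cn)
    if len(h)>5:
      e=cv2.fitEllipse(h);print(e,onz('wrist',e[0],.14,C))
print(proj('wrist',(.5515,-.286,.14),C),proj('wrist',(.5515,-.25,.14),C))
# both fixed cameras
for c in('scene','side'):
  grab_frame(c)
  for r in regions_of(c,'cradle_rim')[:1]:
    v,u=np.nonzero(r['pixels']);print(c,r['score'],u.min(),u.max(),v.min(),v.max())
  for r in regions_of(c,'flask')[:5]:
    v,u=np.nonzero(r['pixels']);print(c,r['score'],u.min(),u.max(),v.min(),v.max())
E
```

```text
[ 0.42834105 -0.15004918  0.27334821]
cradle_rim 0.63 [0.5411, -0.2656, 0.1392] [140.46545586 292.12266258]
cradle_rim 0.91 88 162 263 325
((106.95671081542969, 280.59197998046875), (20.92644691467285, 47.92520523071289), 49.42628860473633) [ 0.52623442 -0.29577116  0.14      ]
toggle_tip 0.44 [0.4514, -0.2395, 0.0973] [166.0968267  191.08041984]
toggle_tip 0.38 163 170 188 195
((166.3461151123047, 191.689697265625), (6.071013927459717, 8.207554817199707), 37.158992767333984) [ 0.43908127 -0.22730047  0.14      ]
[121.23806647 302.50055496] [157.44347176 301.04986673]
scene 0.91 135 159 129 146
scene 0.85 360 392 267 310
scene 0.82 363 386 177 213
scene 0.65 343 370 200 240
scene 0.59 304 327 178 214
side 0.85 285 317 286 316
side 0.92 192 207 168 199
side 0.74 153 172 162 176
```

View pics/w5.png

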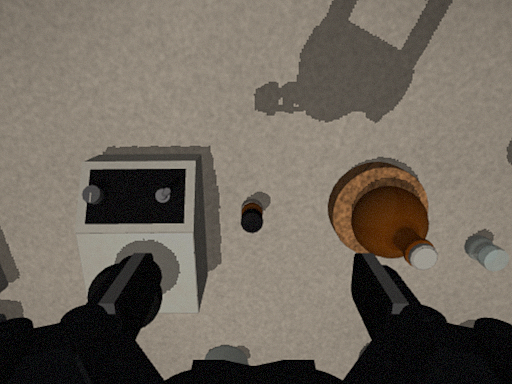

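The wrist picture shows the cup centred at about (125,299), so the cup is near (0.550, -0.284). The toggle tip at (167,190) is over to the left, and the vial at (252,217) is untouched. Next, go over the flask.

Emit:
{"op": "apply_moves", "data": {"targets": [{"translation":[-0.04,0.48,0],"twist":0,"hand":1},{"translation":[-0.04,0.48,0],"twist":0,"hand":1},{"translation":[-0.04,0.48,0],"twist":0,"hand":1},{"translation":[-0.04,0.48,0],"twist":0,"hand":1},{"translation":[-0.04,0.48,0],"twist":0,"hand":1},{"translation":[-0.04,0.48,0],"twist":0,"hand":1},{"translation":[-0.04,0.48,0],"twist":0,"hand":1},{"translation":[-0.04,0.48,0],"twist":0,"hand":1}]}}

```text
time: 17.65
tool_pos: [0.4784, 0.2347, 0.2753]
tool_rot: [0.0, 0.023, 1.0, 0.0]
contact_force: [1.0, -0.5, -0.7]
gripper_width: 0.999
grasp_force: 0.0
```

Emit:
{"op": "apply_moves", "data": {"targets": [{"translation":[-0.04,0.48,0],"twist":0,"hand":1},{"translation":[-0.04,0.48,0],"twist":0,"hand":1},{"translation":[0,0,0.3],"twist":0,"hand":1},{"translation":[0,0,0],"twist":0,"hand":1},{"translation":[0,0,0],"twist":0,"hand":1}]}}

```text
time: 18.15
tool_pos: [0.4904, 0.3275, 0.2442]
tool_rot: [-0.001, 0.023, 1.0, -0.001]
contact_force: [0.6, -0.7, 1.2]
gripper_width: 0.999
grasp_force: 0.0
```

```bash
cat > fl.py <<'E'
from h import *
s=state();t=np.array(s['tool_pos']);print(t,R.from_quat(np.roll(s['tool_rot'],-1)).as_matrix()[:2,:2].round(3).tolist())
C=get_calibration('wrist');b=grab_frame('wrist');save('w6',b)
print('pred top',proj('wrist',(.4925,.327,.127),C),'lip',proj('wrist',(.4925,.327,.115),C),'bulb',proj('wrist',(.4925,.327,.048),C))
for q in('flask','cork_ring'):
  for r in regions_of('wrist',q)[:3]:
    v,u=np.nonzero(r['pixels']);print(q,r['score'],u.min(),u.max(),v.min(),v.max(),len(u),u.mean())
hsv=cv2.cvtColor(b,cv2.COLOR_RGB2HSV)
m=((hsv[...,1]>130)&(hsv[...,0]<17)&(hsv[...,2]>50)).astype(np.uint8)
n,l,st,ce=cv2.connectedComponentsWithStats(m)
for i in np.argsort(-st[1:,4])[:3]+1: print('amber',st[i],ce[i].round(1))
m=((hsv[...,1]<40)&(hsv[...,2]>170)).astype(np.uint8)
n,l,st,ce=cv2.connectedComponentsWithStats(m)
for i in np.argsort(-st[1:,4])[:4]+1: print('white',st[i],ce[i].round(1),onz('wrist',ce[i],.127,C).round(4))
E
python3 fl.py
```

```text
[0.49038885 0.3275108  0.24422275] [[-0.999, 0.046], [0.046, 0.999]]
pred top [252.5200976  183.47150364] lip [252.56655368 179.59535465] bulb [252.77132905 162.50954165]
flask 0.85 215 280 0 65 3575 248.03748251748252
flask 0.78 86 162 94 154 3467 126.45832131525815
flask 0.72 315 362 246 322 2024 337.97233201581025
cork_ring 0.55 207 297 110 199 3519 252.15458937198068
amber [ 208  111   89   88 4628] [251.  151.9]
amber [   0  153   25   81 1326] [ 10.3 196. ]
amber [253 158   3   3   4] [254.  159.2]
```

```bash
python3 - <<'E'
from h import *
b=cv2.imread('pics/w6.png');hsv=cv2.cvtColor(b,cv2.COLOR_BGR2HSV)
S,V=hsv[...,1],hsv[...,2]
for y in range(106,222,3): print(y,''.join('W' if S[y,x]<60 and V[y,x]>110 else 'g' if S[y,x]<90 else 'A' if V[y,x]>100 else 'a' for x in range(196,310,2)))
E
```

```text
106 WWWWWWWWWWWWWWWWWWWWWWWWWWggggggggggggggWgggggggggggggggg
109 WWWWWWWWWWWWWWWWWWWWWWWgggggggggggggggggWWggggggggggggggg
112 WWWWWWWWWWWWWWWWWWWWggaaaaaaaaaaaaagggggggggggggWgggggggg
115 WWWWWWWWWWWWWWWWWgaaaAAaaaaaaaaaaaaaaaagggggggggggggggggg
118 WWWWWWWWWWWWWWWWaAAAAAAAaaaaaaaaaaaaaaaaagggggWggWWWWWggg
121 WWWWWWWWWWWWWWaaAAAAAAAAaaaaaaaaaaaaaaaaaaaggggWWWWWWWWgg
124 WWWWWWWWWWWWgAAaAAAAAAAAAAAaaaaaaaaaAAaAaaaaggggWWWWWWWWW
127 WWWWWWWWWWWaaAAAAAAaaAAAaaaaaaaaaaaaaAAAAAAAAaggggWWWWWWW
130 WWWWWWWWWWaAaAAAaAAAAAaaaaaaaaaaaaaaaaAaAAaAAAagggWWWWWWW
133 WWWWWWWWWaAAAAAAAAAAaaaaaaaaaaaaaaaaaaaaaAAAAAAagggWWWWWW
136 WWWWWWWWgAAAAAAaaAAaaaaaaaaaaaaaaaaaaaaaaaaAAAAAaggWWWWWW
139 WWWWWWWgAAAAAAAAAaaaaaaaaaaaaaaaaaaaaaaaaaaaAAAAAggWWWWWW
142 WWWWWWWAAAAAAAAAaaaaaaaaaaaaaaaaaaaaaaaaaaaAAAAAAaggWWWWW
145 WWWWWWWAAAAaAaAaaaaaaaaaaaaaaaaaaaaaaaaaaaaaAAAAAAggWWWWW
148 WWWWWWgAAAAaaaaaaaaaaaaaaaaaaaaaaaaaaaaaaaaaAAaAAAggWWWWW
151 WWWWWWAaAAaAAAaaaaaaaaaaaaaaaaaaaaaaaaaaaaaaaAAAAAAgWWWWW
154 WWWWWWAaaaaaAAaaaaaaaaaaaaaaaaaaaaaaaaaaaaaaAAAaAAAgWWWWW
157 WWWWWWaAaaAaAaaaaaaaaaaaaaaaaaaaaaaaaaaaaa
[... 617 characters left out ...]
AAaagWWWWWWWWWWWWW
190 WWWWWWWWWWWWWWWaAAAAAAWWWWWWWWWWWgAAAAAAAAWWWWWWWWWWWWWWW
193 WWWWWWWWWWWWWWWWWAAAAAAAgWWWWWWgAAAaAAAgWWWWWWWWWWWWWWWWW
196 WWWWWWWWWWWWWWWWWWWWAAAAAAAAAaAAAAAAgWWWWWWWWWWWWWWWWWWWW
199 WWWWWWWWWWWWWWWWWWWWWWWWWWggggWWWWWWWWWWWWWWWWWWWWWWWWWWW
202 WWWWWWWWWWWWWWWWWWWWWWWWWWWWWWWWWWWWWWWWWWWWWWWWWWWWWWWWW
205 WWWWWWWWWWWWWWWWWWWWWWWWWWWWWWWWWWWWWWWWWWWWWWWWWWWWWWWWW
208 WWWWWWWWWWWWWWWWWWWWWWWWWWWWWWWWWWWWWWWWWWWWWWWWWWWWWWWWW
211 WWWWWWWWWWWWWWWWWWWWWWWWWWWWWWWWWWWWWWWWWWWWWWWWWWWWWWWWW
214 WWWWWWWWWWWWWWWWWWWWWWWWWWWWWWWWWWWWWWWWWWWWWWWWWWWWWWWWW
217 WWWWWWWWWWWWWWWWWWWWWWWWWWWWWWWWWWWWWWWWWWWWWWWWWWWWWWWWW
220 WWWWWWWWWWWWWWWWWWWWWWWWWWWWWWWWWWWWWWWWWWWWWWWWWWWWWWWWW
```

The colour map puts the stopper's centre at (251,180), which gives (0.490, 0.326). The tool is centred on it. I'll descend and watch the force.

Emit:
{"op": "apply_moves", "data": {"targets": [{"translation":[0,-0.01,0.4],"twist":0,"hand":1},{"translation":[0,0,0.4],"twist":0,"hand":1},{"translation":[0,0,0.35],"twist":0,"hand":1},{"translation":[0,0,0.2],"twist":0,"hand":1},{"translation":[0,0,0.1],"twist":0,"hand":1},{"translation":[0,0,0],"twist":0,"hand":1},{"translation":[0,0,0],"twist":0,"hand":1}]}}

```text
time: 19.0
tool_pos: [0.4921, 0.3273, 0.1021]
tool_rot: [0.001, 0.023, 1.0, 0.001]
contact_force: [0.1, -0.4, 0.5]
gripper_width: 1.001
grasp_force: 0.0
```

Emit:
{"op": "apply_moves", "data": {"targets": [{"translation":[0,0,0.08],"twist":0,"hand":1},{"translation":[0,0,0.08],"twist":0,"hand":1},{"translation":[0,0,0],"twist":0,"hand":1},{"translation":[0,0,0],"twist":0,"hand":1}]}}

```text
time: 19.4
tool_pos: [0.4906, 0.3269, 0.0837]
tool_rot: [-0.0, 0.023, 1.0, -0.0]
contact_force: [-0.0, -0.4, -0.6]
gripper_width: 1.004
grasp_force: 0.0
```

```bash
python3 - <<'E'
from h import *
s=state();t=np.array(s['tool_pos']);print(t,s['contact_force'])
b=grab_frame('wrist');save('w7',b);a=grab_frame('scene');save('s7',a)
hsv=cv2.cvtColor(b,cv2.COLOR_RGB2HSV);S,V,H=hsv[...,1],hsv[...,2],hsv[...,0]
for y in range(120,384,5): print(y,''.join('#' if V[y,x]<45 else 'A' if S[y,x]>110 else 'W' if V[y,x]>120 else 'g' for x in range(130,380,3)))
hsv=cv2.cvtColor(a,cv2.COLOR_RGB2HSV);S,V,H=hsv[...,1],hsv[...,2],hsv[...,0]
x,y=[int(k) for k in proj('scene',t)];print(x,y,proj('scene',(.49,.326,.127)),proj('scene',(.49,.326,.097)))
for r in range(175,245): print(r,''.join('#' if V[r,c]<60 else 'Y' if S[r,c]>120 and H[r,c]>18 else 'A' if S[r,c]>110 else 'W' if V[r,c]>150 and S[r,c]<45 else '.' for c in range(325,400)))
E
```

```text
[0.49060978 0.32691626 0.08366326] [-0.00542725 -0.44885686 -0.63375901]
120 WWWWWWWWWWWWWWWWWWWWWWWWWWWWWWWWWWWWWWWgggggWWWggggggggggggggggggggggggggggggggggggg
125 WWWWWWWWWWWWWWWWWWWWWWWWWWWWWWWWWWWggggggggggggggggggggggggggggggggggggggggggggggggg
130 WWWWWWWWWWWWWWWWWWWWWWWWWWWWWWgggAAAAAAAAAAAAAAAAggggggggggggggggggggggggggggggggggg
135 WWWWWWWWWWWWWWWWWWWWWWWWWWgggAAAAAAAAAAAAAAAAAAAAAAAgggggggggggggggggggggggggggggggg
140 WWWWWWWWWWWWWWWWWWWWWWWWgggAAAAAAAAAAAAAAAAAAAAAAAAAAAAggggggggggggggggggggggggggggg
145 WWWWWWWWWWWWWWWWWWWWWWWggAAAAAAAAAAAAAAAAAAAAAAAAAAAAAAAAggggggggggggggggggggggggggg
150 WWWWWWWWWWWWWWWWWWWWWWWgAAAAAAAAAAAAAAAAAAAAAAAAAAAAAAAAAAAggggggggggggggggggggggggg
155 WWWWWWWWWWWWWWWWWWWWWWAAAAAAAAAAAAAAAAAAAAAAAAAAAAAAAAAAAAAAgggggggggggggggggggggggg
160 WWWWWWWWWWWWWWWWWWWWWAAAAAAAAAAAAAAAAAAAAAAAAAAAAAAAAAAAAAAAAggggggggggggggggggggggg
165 WWWWWWWWWWWWWWWWWWWgAAAAAAAAAAAAAAAAAAAAAAAAAAAAAAAAAAAAAAAAAAgggggggggggggggggggggg
170 WWWWWWWWWWWWWWWWWWWAAAAAAAAAAAAAAA#AAAAAAAAAAA##AAAAAAAAAAAAAAAgggggggggggggggggggWW
175 WWWWWWWWWWWWWWWWWWAAAAAAAAAAAAA#AAAAAAAAAAAA
[... 8653 characters left out ...]
AAAAAA............AAAA.A....................................
237 WWWWWWWW....AAAAAAAAAA.....................................................
238 WWWWWWWW.....AAAAAAAAA.....................................................
239 WWWWWWWW....AAAAAAAAAAAAA..................................................
240 WWWWWWWW.....AAAAAAAAAAAA..................A...............................
241 WWWWWWWW......AAAAAAAAAAAA...............AAAA..............................
242 WWWWWWWWW.......AAAAAAAAAAAAAAAAAAA..AAAAAAAAAA............................
243 WWWWWWWWW........AAAAAAAAAAAAAAAAAAAAAAAAAAAAAAA...........................
244 WWWWWWWWW.........AAAAAAAAAAAAAAAAAAAAAAAAAAAAA............................
```

Emit:
{"op": "apply_moves", "data": {"targets": [{"translation":[0,-0.01,0.06],"twist":0,"hand":1},{"translation":[0,0,0.06],"twist":0,"hand":1},{"translation":[0,0,0],"twist":0,"hand":1},{"translation":[0,0,0],"twist":0,"hand":0.6},{"translation":[0,0,0],"twist":0,"hand":0.6}]}}

```text
time: 20.0
tool_pos: [0.4909, 0.326, 0.0721]
tool_rot: [0.0, 0.023, 1.0, 0.0]
contact_force: [-0.4, -0.4, -0.7]
gripper_width: 0.685
grasp_force: 0.0
```

Emit:
{"op": "apply_moves", "data": {"targets": [{"translation":[0,0,0],"twist":0,"hand":0.4},{"translation":[0,0,0],"twist":0,"hand":0.4},{"translation":[0,0,0],"twist":0,"hand":0.2},{"translation":[0,0,0],"twist":0,"hand":0},{"translation":[0,0,0],"twist":0,"hand":0},{"translation":[0,0,0],"twist":0,"hand":0},{"translation":[0,0,0],"twist":0,"hand":0}]}}

```text
time: 20.7
tool_pos: [0.491, 0.3261, 0.0723]
tool_rot: [0.0, 0.023, 1.0, 0.0]
contact_force: [0.1, -0.7, 1.8]
gripper_width: 0.309
grasp_force: 58.8
```

Emit:
{"op": "apply_moves", "data": {"targets": [{"translation":[0,0,-0.1],"twist":0,"hand":0},{"translation":[0,0,-0.2],"twist":0,"hand":0},{"translation":[0,0,-0.2],"twist":0,"hand":0},{"translation":[0,0,-0.2],"twist":0,"hand":0},{"translation":[0,0,0],"twist":0,"hand":0},{"translation":[0,0,0],"twist":0,"hand":0},{"translation":[0,0,0],"twist":0,"hand":0}]}}

```text
time: 21.4
tool_pos: [0.4898, 0.3255, 0.1403]
tool_rot: [-0.001, 0.023, 1.0, -0.001]
contact_force: [-0.6, 0.2, -2.1]
gripper_width: 0.308
grasp_force: 59.0
```

```bash
cat > am.py <<'E'
from h import *
s=state();t=np.array(s['tool_pos']);print(t,s['contact_force'],s['gripper_width'],s['grasp_force'])
def amber(cam,box):
    a=grab_frame(cam);hsv=cv2.cvtColor(a,cv2.COLOR_RGB2HSV);S,V,H=hsv[...,1],hsv[...,2],hsv[...,0]
    x0,x1,y0,y1=box
    for r in range(y0,y1): print(r,''.join('#' if V[r,c]<50 else 'Y' if S[r,c]>120 and H[r,c]>18 else 'A' if S[r,c]>120 else 'W' if V[r,c]>150 and S[r,c]<45 else '.' for c in range(x0,x1)))
import sys
for cam in ('scene','side'):
    p=proj(cam,t);print(cam,p,proj(cam,t+[0,0,.03]),proj(cam,t-[0,0,.054]))
    amber(cam,(int(p[0])-30,int(p[0])+30,int(p[1])-30,int(p[1])+38))
E
python3 am.py
```

```text
[0.48981746 0.32549964 0.14025181] [-0.63743951  0.16758498 -2.0807666 ] 0.30760452358992174 59.034292101860046
scene [362.77377027 198.2141728 ] [365.30960579 188.00631887] [358.50233007 215.40859938]
168 WWWWWWWWWWWWWW..............................................
169 WWWWWWWWWWWWWW..............................................
170 WWWWWWWWWWWWWW....................WWWW......................
171 WWWWWWWWWWWWWWW..................WWWWWWW....................
172 WWWWWWWWWWWWWWW..................WWWWWWWW...................
173 WWWWWWWWWWWWWWW.................WWWWWWWWW...................
174 WWWWWWWWWWWWWWWW................WWWWWWWWW...................
175 WWWWWWWWWWWWWWWWWWWW............WWWWWWWWW...................
176 WWWWWWWWWWWWWWWWWWWWW...........WWWWWWWWW...................
177 WWWWWWWWWWWWWWWWWWWWWW.................WW...................
178 WWWWWWWWWWWWWWWWWWWWWWW.....................................
179 WWWWWWWWWWWWWWWWWWWWWWW.....................................
180 WWWWWWWWWWWWWWWWWWWWWWW.....................................
181 WWWWWWWWWWWWWWWWWWWWWW...........................
[... 7329 characters left out ...]
.........AAAAAAAAAAAAAAAAAAAAAAAAAAAAAA..WWWWWWWWW
157 ...................AAAAAAAAAAAAAAAAAAAAAAAAAAAAAAA.WWWWWWWWW
158 ...................AAAAAAAAAAAA.........AAAAAAAAAA.WWWWWWWWW
159 Y.................AAAAAAAAAAA........WW..AAAAAAAAA.WWWWWWWWW
160 YY................AAAAAAAAAA........WWWW.AAAAAAAAA.WWWWWWWWW
161 YYY................AAAAAAAAA........WWW..AAAAAAAAA.WWWWWWWWW
162 YYY...........WW...AAAAAAAAA...........AAAAAAAAAAA.WWWWWWWWW
163 YYY..........WWWW..AAAAAAAAAAA.......AAAAAAAAAAAAA.WWWWWWWWW
164 YYY........WWWWWWW..AAAAAAAAAAAAAAAAAAAAAAAAAAAAAA.WWWWWWWWW
165 YYYY......WWWWWWWW..AAAAAAAAAAAAAAAAAAAAAAAAAAAAAA.WWWWWWWWW
166 YYYY...WWWWWWWWWWW..AAAAAAAAAAAAAAAAAAAAAAAAAAAAA.WWWWWWWWWW
```

The flask is up out of the ring: the scene map shows the bulb at about (361,203) and the empty ring at about (353,228), with a 2 N weight on the wrist. I'll raise it and carry it over gently.

Emit:
{"op": "apply_moves", "data": {"targets": [{"translation":[0,0,-0.3],"twist":0,"hand":0},{"translation":[0,0,-0.4],"twist":0,"hand":0},{"translation":[0,0,-0.4],"twist":0,"hand":0},{"translation":[-0.02,-0.16,0],"twist":0,"hand":0},{"translation":[-0.05,-0.35,0],"twist":0,"hand":0},{"translation":[-0.05,-0.35,0],"twist":0,"hand":0},{"translation":[-0.05,-0.35,0],"twist":0,"hand":0},{"translation":[-0.05,-0.35,0],"twist":0,"hand":0}]}}

```text
time: 22.3
tool_pos: [0.5048, 0.1674, 0.25]
tool_rot: [-0.001, 0.023, 1.0, -0.0]
contact_force: [0.8, -0.4, -1.8]
gripper_width: 0.309
grasp_force: 59.3
```

Emit:
{"op": "apply_moves", "data": {"targets": [{"translation":[-0.05,-0.35,0],"twist":0,"hand":0},{"translation":[-0.05,-0.35,0],"twist":0,"hand":0},{"translation":[-0.05,-0.35,0],"twist":0,"hand":0},{"translation":[-0.05,-0.35,0],"twist":0,"hand":0},{"translation":[-0.05,-0.35,0],"twist":0,"hand":0},{"translation":[-0.05,-0.35,0],"twist":0,"hand":0},{"translation":[-0.05,-0.35,0],"twist":0,"hand":0},{"translation":[-0.05,-0.35,0],"twist":0,"hand":0}]}}

```text
time: 23.1
tool_pos: [0.5318, -0.1139, 0.25]
tool_rot: [-0.001, 0.023, 1.0, 0.0]
contact_force: [0.6, 0.4, -1.5]
gripper_width: 0.305
grasp_force: 59.3
```

Emit:
{"op": "apply_moves", "data": {"targets": [{"translation":[-0.05,-0.35,0],"twist":0,"hand":0},{"translation":[-0.05,-0.35,0],"twist":0,"hand":0},{"translation":[-0.05,-0.35,0],"twist":0,"hand":0},{"translation":[-0.05,-0.35,0],"twist":0,"hand":0},{"translation":[-0.01,-0.1,0],"twist":0,"hand":0},{"translation":[0,0,0],"twist":0,"hand":0},{"translation":[0,0,0],"twist":0,"hand":0},{"translation":[0,0,0],"twist":0,"hand":0}]}}

```text
time: 23.9
tool_pos: [0.5468, -0.2619, 0.2516]
tool_rot: [-0.0, 0.022, 1.0, 0.0]
contact_force: [0.1, -0.2, -1.0]
gripper_width: 0.309
grasp_force: 59.4
```

```bash
cat > am2.py <<'E'
from h import *
s=state();t=np.array(s['tool_pos']);print(t,s['contact_force'],s['gripper_width'])
for cam in ('scene','side'):
    a=grab_frame(cam);save('z_'+cam,a);hsv=cv2.cvtColor(a,cv2.COLOR_RGB2HSV);S,V,H=hsv[...,1],hsv[...,2],hsv[...,0]
    f=t-[0,0,.0563];b=f+[0,0,.032];p=proj(cam,b)
    x,y=int(p[0]),int(p[1]);w=32
    m=((S>120)&(H<18)).astype(np.uint8);q=np.zeros_like(m);q[y-w:y+w,x-w:x+w]=m[y-w:y+w,x-w:x+w]
    n,l,st,ce=cv2.connectedComponentsWithStats(q);i=1+np.argmax(st[1:,4])
    d=cv2.distanceTransform((l==i).astype(np.uint8),cv2.DIST_L2,5);pk=np.argwhere(d>=d.max()-.3).mean(0)[::-1]
    print(cam,'pred bulb',p.round(1),'blob',st[i],'inscribed',pk.round(1),d.max(),'=>',onz(cam,pk,b[2]).round(4),'cup',proj(cam,(.55,-.284,.14)).round(1))
E
python3 am2.py
```

```text
[ 0.54677108 -0.26191266  0.25158311] [ 0.07775086 -0.18355392 -0.97972059] 0.3090838042398599
scene pred bulb [148.2 107.1] blob [136  83  25  37 508] inscribed [148.5 107.5] 10.984499 => [ 0.5478 -0.2596  0.2273] cup [147.9 133.7]
side pred bulb [299.  268.8] blob [284 249  30  37 572] inscribed [297.5 276. ] 8.3938 => [ 0.537  -0.2769  0.2273] cup [301.6 297.8]
```

Emit:
{"op": "apply_moves", "data": {"targets": [{"translation":[-0.02,-0.11,0],"twist":0,"hand":0},{"translation":[-0.02,-0.11,0],"twist":0,"hand":0},{"translation":[0,0,0.2],"twist":0,"hand":0},{"translation":[0,0,0.2],"twist":0,"hand":0},{"translation":[0,0,0.1],"twist":0,"hand":0},{"translation":[0,0,0.05],"twist":0,"hand":0},{"translation":[0,0,0],"twist":0,"hand":0},{"translation":[0,0,0],"twist":0,"hand":0}]}}

```text
time: 24.8
tool_pos: [0.5504, -0.2858, 0.1981]
tool_rot: [0.001, 0.023, 1.0, -0.0]
contact_force: [-0.5, -0.4, -1.0]
gripper_width: 0.307
grasp_force: 59.5
```

```bash
python3 am2.py
```

```text
[ 0.55036667 -0.28578708  0.19809224] [-0.48450609 -0.39779592 -0.9793102 ] 0.30703354353184303
scene pred bulb [144.9 123.1] blob [134 101  23  35 473] inscribed [145.7 124.3] 10.596899 => [ 0.5541 -0.2789  0.1738] cup [147.9 133.7]
side pred bulb [303.2 290.7] blob [288 272  30  36 561] inscribed [301.4 298.3] 8.196899 => [ 0.5395 -0.3013  0.1738] cup [301.6 297.8]
```

Emit:
{"op": "apply_moves", "data": {"targets": [{"translation":[0,0.01,0.05],"twist":0,"hand":0},{"translation":[0,0,0.04],"twist":0,"hand":0},{"translation":[0,0,0],"twist":0,"hand":0},{"translation":[0,0,0],"twist":0,"hand":0}]}}

```text
time: 25.3
tool_pos: [0.5498, -0.2842, 0.1877]
tool_rot: [-0.0, 0.023, 1.0, 0.0]
contact_force: [-0.1, 0.1, -1.7]
gripper_width: 0.308
grasp_force: 59.5
```

Emit:
{"op": "apply_moves", "data": {"targets": [{"translation":[0,0,0.03],"twist":0,"hand":0},{"translation":[0,0,0],"twist":0,"hand":0},{"translation":[0,0,0],"twist":0,"hand":0}]}}

```text
time: 25.6
tool_pos: [0.5503, -0.2847, 0.1857]
tool_rot: [0.001, 0.023, 1.0, -0.0]
contact_force: [1.1, 0.7, 0.8]
gripper_width: 0.31
grasp_force: 59.5
```

Emit:
{"op": "apply_moves", "data": {"targets": [{"translation":[0,0,0.03],"twist":0,"hand":0},{"translation":[0,0,0],"twist":0,"hand":0},{"translation":[0,0,0],"twist":0,"hand":0}]}}

```text
time: 25.9
tool_pos: [0.5505, -0.2848, 0.183]
tool_rot: [0.001, 0.023, 1.0, -0.001]
contact_force: [1.0, -1.0, 4.4]
gripper_width: 0.311
grasp_force: 59.7
```

Emit:
{"op": "apply_moves", "data": {"targets": [{"translation":[0,0,0.03],"twist":0,"hand":0},{"translation":[0,0,0],"twist":0,"hand":0},{"translation":[0,0,0],"twist":0,"hand":0}]}}

```text
time: 26.2
tool_pos: [0.5506, -0.2848, 0.1804]
tool_rot: [0.001, 0.023, 1.0, -0.001]
contact_force: [0.4, -0.3, 6.4]
gripper_width: 0.305
grasp_force: 59.8
```

Emit:
{"op": "apply_moves", "data": {"targets": [{"translation":[0,0,0.02],"twist":0,"hand":0},{"translation":[0,0,0],"twist":0,"hand":0},{"translation":[0,0,0],"twist":0,"hand":0},{"translation":[0,0,0],"twist":0,"hand":0}]}}

```text
time: 26.6
tool_pos: [0.5508, -0.2848, 0.179]
tool_rot: [0.001, 0.023, 1.0, -0.001]
contact_force: [-0.3, -0.3, 7.3]
gripper_width: 0.304
grasp_force: 59.9
```

```bash
python3 am2.py; python3 am2.py | head -1
```

```text
[ 0.55084248 -0.28484462  0.17902313] [-0.2882236  -0.33452147  7.34514379] 0.3042231776973134
scene pred bulb [146.4 129.2] blob [136 107  23  35 459] inscribed [147.5 130.5] 10.196899 => [ 0.554  -0.2772  0.1547] cup [147.9 133.7]
side pred bulb [302.6 294.7] blob [287 278  30  34 554] inscribed [302. 303.] 8.196899 => [ 0.5416 -0.303   0.1547] cup [301.6 297.8]
[ 0.55083132 -0.28484955  0.17902766] [-0.32850356 -0.01581532  7.22072759] 0.31024178677997294
```

Emit:
{"op": "apply_moves", "data": {"targets": [{"translation":[0,0,0.015],"twist":0,"hand":0},{"translation":[0,0,0],"twist":0,"hand":0},{"translation":[0,0,0],"twist":0,"hand":0},{"translation":[0,0,0],"twist":0,"hand":0}]}}

```text
time: 27.2
tool_pos: [0.551, -0.2849, 0.1779]
tool_rot: [0.002, 0.023, 1.0, -0.001]
contact_force: [-0.2, -0.3, 8.8]
gripper_width: 0.309
grasp_force: 60.0
```

```bash
python3 - <<'E'
from h import *
import time
s=state();print(s['tool_pos'],s['contact_force'],s['grasp_force'],s['time'])
b=grab_frame('side')
for q in('flask','toggle_tip'):
  for r in recognise('side',q)[:4]: print(q,r['score'],r['point'],proj('side',r['point']))
print(proj('side',(.4495,-.262,.094)),proj('side',(.4505,-.240,.094)))
S=state();print(S['contact_force'],S['tool_pos'])
E
```

```text
[ 0.55099117 -0.28490105  0.17791569] [-0.17659784 -0.2601419   8.83493482] 59.979549050331116 27.2
flask 0.79 [0.6299, 0.4136, 0.0553] [237.47707767 122.34594972]
[255.34287745 313.08267124] [252.51005936 304.66280689]
[0.54509923 0.12500836 7.84939474] [ 0.55097159 -0.28489332  0.17789979]
```

```bash
python3 -c "
from plant import *
print(job_done())"
```

```text
the job is handed in; nothing more can be done
None
```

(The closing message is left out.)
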